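Stand the fallen lab timer back up against the slide box

ROBOT

A 6-joint arm with a two-finger parallel gripper is mounted at the origin on a cart in front of the work surface, level with it; the furniture and walls round the work are solid. World frame = base frame: x ahead of the robot, y to its left, z up, the work surface at z = 0. Lengths are in m, angles in rad, forces in N, time in s.
With the tool pointing down it reaches from about 0.3 to 0.775 m from the base axis. Payload 14.6 kg.
Tool frame: the origin (TCP) lies between the finger pads; the fingertips stand 22 mm ahead of it and the grasp point (between the pads) lies 3 mm ahead of it; z points along the fingers, y is the direction in which the jaws open and shut (so a half turn about z gives the same grasp; the last joint's range is limited). The gripper opens to 85 mm and grips with 20 to 120 N. Pads are 22 mm wide; open, the fingers measure 114 mm over their backs; the gripper's body (76 mm by 85 mm) begins 54 mm behind the grasp point. The pads swing forward as they close: fully open they stand 13 mm farther back than shut.
Start: joints at [1.185, 0.3, 1.521, -0, 1.321, -0.067], TCP at [0.172, 0.522, 0.253] pointing down, gripper open.
Joint ranges: [-3.03, 3.03], [-0.79, 2.21], [0.23, 2.52], [-1.04, 4.18], [0, 3.07], [-2.55, 2.55]. Speed limits (rad/s): [2.22, 2.22, 2.57, 3.14, 3.14, 3.14].

INTERFACE

Orientations are given as [roll, pitch, yaw] about the fixed x, y, z axes, in that order (R = Rz(yaw) Ry(pitch) Rx(roll)).
In Python, from cell import env gives the robot as it stands. Calls block until the motion is done:
- env.move_pose(position, orientation): joint-space move of the TCP to a pose.
- env.move_straight(position, max_speed=0.15, rotation=None): straight line of the TCP; rotation=None keeps the orientation; max_speed is the mean speed in m/s.
- env.goto_joints(angles): joint-space move.
- env.set_gripper(opening, force=None): finger opening in m; force is the grip in N (None keeps the last); returns when the fingers have stopped.
- env.wait(seconds).
- env.ik(position, orientation): joint angles nearest the present ones, or None.
- env.snapshot(name): name is "scene" or "side" or "wrist"; returns a dict with "pixels" (400x640x3 uint8, blue, green, red), "range_z" (400x640 float32, m along the optical axis (not along the pixel's ray), 0 where there is no reading), "camera_matrix" (3x3 intrinsics, pixels), "k1" (the pictures are not rectified: a ray, as slopes to the right and down, at radius r is drawn at 1 + k1 r^2 times it, then the intrinsics apply), "origin" and "orientation" of the camera in the world; the wrist camera has in their place "mount" (4x4, takes a point from camera to tool coordinates, whose origin is the TCP and whose axes are the flange's). Camera axes: x right, y down, z forward; pixel columns grow to the right and rows downward; lengths in m; the calibration is good to about 2 mm. A picture is of the moment at which its call begins: read the wrist's pose just before it.
A pose or a line that the arm cannot do raises env.MotionError and nothing moves.
- env.job_done(): hands the job in, once; it reports no verdict.
Readings, each from a call of its own:
- env.read_t(): time.
- env.read_joints(): joint angles.
- env.read_qd(): joint speeds.
- env.read_joint_torque(): joint torques, N m.
- env.read_eef_pos(): TCP position.
- env.read_orientation(): TCP orientation.
- env.read_force(): force on the tool from outside, world axes, zero at the start.
- env.read_moment(): the same for the moment, N m.
- env.read_opening(): finger opening in m.
Only numpy, scipy, OpenCV 4.12 (cv2) and the standard library are available. Lean on these libraries where they do the work, as an engineer would, in place of code of your own. Each camera call takes 0.05 s, during which the arm holds its last target.

TASK

The small lab timer has fallen back and leans on the slide box behind it. Without gripping or lifting it, push it gently with the fingertips until it stands upright on its foot again, and then slide it straight back so that its back edge is flush against the slide box. Leave the slide box and everything else where they are, and let go of the timer at the end.

Things in the scene. Friction and masses are not known exactly. Their poses are not given: they have to be found in the camera images.
- timer: Small white lab timer, 29 (x) x 64 (y) x 60 (z) mm, about 0.1 kg, loose; display and three round buttons on its front (its -x side). Origin: centre of its underside; z is up when it stands. At the start its top leans back (towards its +x) by about 40 degrees onto the upper edge of the slide box. It falls upright by itself from tilts below about 24 degrees, and back again from more.
- timer_middle (a point): Middle of the timer, 30 mm above the centre of its underside. In the timer's x-z plane, mm: back side straight from (14.7, 3) to (9.3, 55), top from (5, 60) to (-3.5, 59), front straight from (-5.4, 57) to (-13, 4), flat foot from x = -9 to 12, edges rounded.
- timer_top_edge (a point): Middle of the timer's rounded top back edge, at (9, 57) mm in the timer's x-z plane. At the start it overhangs the slide box's top and is about 45 mm above the worktop, so a fingertip fits behind it, above the box.
- timer_foot_edge (a point): Middle of the back edge of the timer's foot, at (14.7, 3) mm in the timer's x-z plane. It rests on the worktop about 22 mm short of the slide box at the start; standing flush, it touches the box.
- slide_box: Closed green slide box, full and heavy: 36 (x) x 91 (y) x 32 (z) mm, 0.9 kg, loose (slides under about 5 N). Origin: centre of its underside, z up. Its plain long upright side at x = +18 mm faces the timer and roughly the robot; the timer stands there, its x axis against the box's x axis, within about 10 mm of the middle of that side.
- amber_bottle: Bystander: brown bottle with black cap, 45 mm wide, 92 mm tall, standing about 115 mm beside the slide box's middle, beyond its left end. Origin: centre of its underside.
- beaker: Bystander: small empty beaker, 48 mm wide, 58 mm tall, standing about 120 mm beside the slide box's middle, beyond its right end. Origin: centre of its underside.
- petri_dish: Bystander: lidded dish, 62 mm wide, 12 mm high, lying nearer the robot than the timer, to the right. Origin: centre of its underside.
- usb_stick: Bystander: USB stick, 18 x 53 x 8 mm, lying nearer the robot than the timer, to the left. Origin: centre of its underside.
- marker: Bystander: marker pen, 17 x 135 x 16 mm, lying about 110 mm behind the slide box. Origin: middle of its underside.
Mind the look-alikes: they are no part of the job. Of the things like the timer, leave any that is blue; of the rest the smaller one is meant.

How it is judged:
At the end, for the whole second after the job is handed in: The timer stands upright on its foot on the worktop (within 5 degrees), at rest, parallel to the slide box's long side within 7 degrees, the back edge of its foot within 5 mm of that side and its middle within 35 mm of the middle of that side (angle between timer's own z axis and vertical below 0.09 rad and x of timer in the frame of slide_box between 0.028 and 0.038 m and y of timer in the frame of slide_box between -0.035 and 0.035 m and angle between the x axis of timer and the x axis of slide_box, either way round below 0.12 rad and height (world z) of timer below 0.004 m and linear speed of timer below 0.02 m/s); the robot touches nothing.
It fails at once if the timer was lifted off the worktop (its middle rose above 45 mm) (height (world z) of timer_middle above 0.045 m).
It fails at once if the timer was pinched or pushed with more than 15 N (contact force between the fingers and timer above 15 N).
It fails at once if the timer fell on its face or side (angle between timer's own z axis and vertical above 1.2 rad).
It fails at once if the slide box was shifted by more than 15 mm or tipped (distance of slide_box from where it was at the start of the episode above 0.015 m or angle between slide_box's own z axis and vertical above 0.2 rad).
It fails at once if a bystander was moved by more than 15 mm or knocked over (distance of any of amber_bottle, beaker, petri_dish, usb_stick, marker from where it was at the start of the episode above 0.015 m or angle between any of amber_bottle, beaker, petri_dish's own z axis and vertical above 0.5 rad).
It also fails if it takes over 42 s, if anything falls off the work surface, if the arm or the gripper's body presses on something with over 40 N, if the wrist force passes 120 N, or if a joint passes its speed limit or range.

## Working session

There is one attempt and no reset: what is moved stays moved. The work goes in short steps, each a Python script; the robot and the scene stay as the last script left them, time stands still between calls to the robot, and variables do not carry over. Pictures are saved under pics/ and viewed, and the job is handed in when it is done.

```bash
ls; mkdir -p pics
cat > h.py <<'E'
import numpy as np, cv2
from cell import env
def save(n,img): cv2.imwrite('pics/'+n+'.png',img)
E
python3 - <<'E'
from h import *
for n in ("scene","side"):
    s=env.snapshot(n); save(n+'0',s["pixels"]); np.save(n+'0.npy',s,allow_pickle=True)
    print(n,s["camera_matrix"],s["k1"],s["origin"],s["orientation"])
print(env.read_t(),env.read_orientation(),env.read_force())
E
```

```text
pics
scene [[435.77146033   0.         325.34884803]
 [  0.         435.77146033 202.22454503]
 [  0.           0.           1.        ]] -0.1054355688158959 [ 0.13814155 -0.34488867  0.5541752 ] [-2.20682223 -0.01946115 -0.72272625]
side [[488.80354036   0.         324.95654905]
 [  0.         488.80354036 196.3742373 ]
 [  0.           0.           1.        ]] -0.0824354356577188 [0.07566896 0.25054112 0.84498   ] [-2.56483785  0.01674123 -1.78783222]
0.1 [-3.14055585e+00 -1.10788733e-04  2.82274508e+00] [-0.66433087 -0.10366921 -0.07084714]
```

View pics/scene0.png

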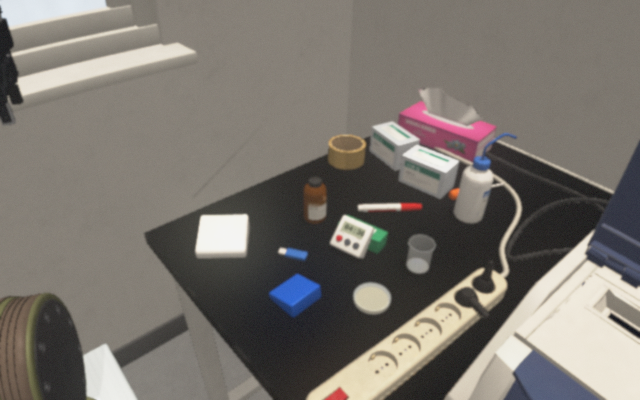

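View pics/side0.png

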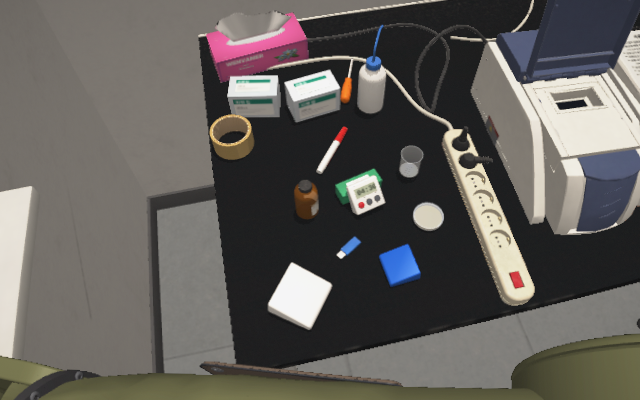

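Candidates in the scene view: the small white one with display at (352,236), a larger white one at (222,235), and a blue one at (296,294). I choose (352,236): it isn't blue, it's the smaller white one, and it leans on the green box. A close crop will check that.

```bash
cat >> h.py <<'E'
from scipy.spatial.transform import Rotation as R
def cam(s,T=None):
    if T is None: return np.array(s["origin"]),R.from_euler('xyz',s["orientation"]).as_matrix()
    M=T@np.array(s["mount"]); return M[:3,3],M[:3,:3]
def slopes(s,uv):
    K=np.array(s["camera_matrix"]); uv=np.atleast_2d(uv).astype(float)
    d=(uv-K[:2,2])/[K[0,0],K[1,1]]; x=d.copy()
    return cv2.undistortPoints(uv.reshape(-1,1,2),K,np.array([s["k1"],0,0,0.])).reshape(-1,2)
def onplane(s,uv,z,T=None):
    o,Rm=cam(s,T); a=slopes(s,uv); d=np.c_[a,np.ones(len(a))]@Rm.T
    return o+d*((z-o[2])/d[:,2])[:,None]
def cloud(s,T=None):
    o,Rm=cam(s,T); h,w=s["range_z"].shape
    uu,vv=np.meshgrid(np.arange(w),np.arange(h))
    a=slopes(s,np.c_[uu.ravel(),vv.ravel()]); z=s["range_z"].ravel()
    P=o+(np.c_[a,np.ones(len(a))]*z[:,None])@Rm.T
    P[z==0]=np.nan
    return P.reshape(h,w,3)
def toolT():
    T=np.eye(4);T[:3,:3]=R.from_euler('xyz',env.read_orientation()).as_matrix();T[:3,3]=env.read_eef_pos();return T
E
python3 - <<'E'
from h import *
for n,(x0,x1,y0,y1) in dict(scene=(290,430,160,280),side=(285,445,145,265)).items():
    s=np.load(n+'0.npy',allow_pickle=True).item()
    im=s["pixels"]; save(n+'crop',cv2.resize(im[y0:y1,x0:x1],None,fx=4.5,fy=4.5,interpolation=cv2.INTER_CUBIC))
    P=cloud(s); hsv=cv2.cvtColor(im,cv2.COLOR_BGR2HSV)
    g=cv2.inRange(hsv,(50,90,40),(85,255,255))>0
    m=np.zeros(g.shape,bool); m[y0:y1,x0:x1]=1
    G=P[g&m]; G=G[~np.isnan(G[:,0])]
    print(n,'green',len(G),np.percentile(G,[2,50,98],axis=0).round(4))
    t=G[G[:,2]>0.026]; r=cv2.minAreaRect((t[:,:2]*1000).astype(np.float32)); print('top rect',r,len(t))
    w=(hsv[...,1]<60)&(hsv[...,2]>120)&m
    W=P[w]; 
    print('table z',np.nanmedian(P[260:290,320:350,2]) )
    for nm,(lo,hi) in dict(blue=((100,120,60),(125,255,255)),).items():
        pass
E
```

```text
scene green 283 [[ 0.6071  0.0289 -0.0035]
 [ 0.6178  0.0376  0.0261]
 [ 0.6723  0.0763  0.0306]]
top rect ((623.1498413085938, 45.276466369628906), (34.60416030883789, 29.019380569458008), 11.763794898986816) 143
table z -0.0021854912048711594
side green 408 [[ 0.5879  0.0225 -0.003 ]
 [ 0.6161  0.1059  0.0297]
 [ 0.6603  0.1235  0.0339]]
top rect ((614.5418090820312, 77.51921844482422), (35.68482971191406, 91.93737030029297), 14.366695404052734) 266
table z -0.001151481115824582
```

Run:
```python
import cv2,numpy as np
a=cv2.imread('pics/scenecrop.png');b=cv2.imread('pics/sidecrop.png')
a=cv2.resize(a,(400,343));b=cv2.resize(b,(400,300));c=np.zeros((343,800,3),np.uint8);c[:,:400]=a;c[:300,400:]=b;cv2.imwrite('pics/both.png',c)
```

```text
(no output)
```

View pics/both.png

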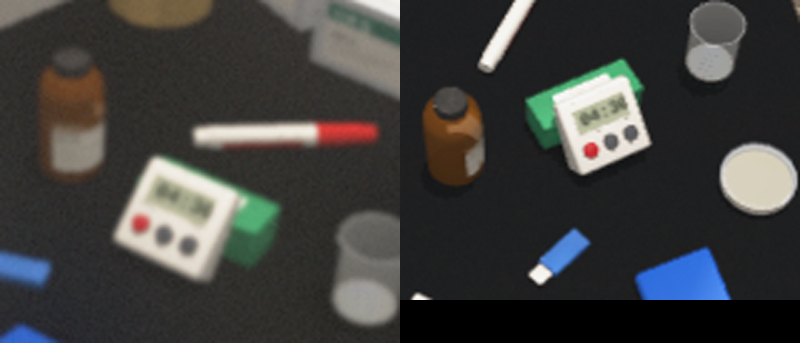

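The crop confirms the choice: a white timer with a display (04:34), one red and two grey buttons, leaning on the green box. Next is a wrist view from above.

Run:
```python
from h import *
a=np.radians(14.4)
for yaw in (a,a-np.pi):
    print(yaw,env.ik([0.53,0.05,0.26],[np.pi,0,yaw]))
env.set_gripper(0.025,20)
q=min([env.ik([0.53,0.055,0.26],[np.pi,0,y]) for y in (a,a-np.pi)],key=lambda q:9 if q is None else abs(q[5]))
env.goto_joints(q); env.wait(0.2)
T=toolT(); s=env.snapshot("wrist"); s["T"]=T; np.save('w0.npy',s,allow_pickle=True)
save('w0',s["pixels"]); print(env.read_t(),T,s["mount"],env.read_opening(),env.read_force())
```

```text
0.25132741228718347 [ 2.52556182e-02  2.55237642e-01  1.56205539e+00 -4.44089210e-16
  1.32429963e+00  1.34472453e+00]
-2.8902652413026098 [ 0.02525562  0.25523764  1.56205539  0.          1.32429963 -1.79686812]
3.0667 [[ 9.68318349e-01  2.49718988e-01 -3.44421369e-05  5.29939919e-01]
 [ 2.49718990e-01 -9.68318349e-01  3.94649276e-05  5.54796520e-02]
 [-2.34958113e-05 -4.68154692e-05 -9.99999999e-01  2.59983520e-01]
 [ 0.00000000e+00  0.00000000e+00  0.00000000e+00  1.00000000e+00]] [[ 5.61543293e-04 -9.66007614e-01 -2.58513006e-01  6.56120812e-02]
 [ 9.99999775e-01  4.47399663e-04  5.00368192e-04  3.63454355e-04]
 [-3.67700851e-04 -2.58513229e-01  9.66007648e-01 -1.20190959e-01]
 [ 0.00000000e+00  0.00000000e+00  0.00000000e+00  1.00000000e+00]] 0.02528341209106446 [ 0.40603246  0.21353679 -0.58458282]
```

View pics/w0.png

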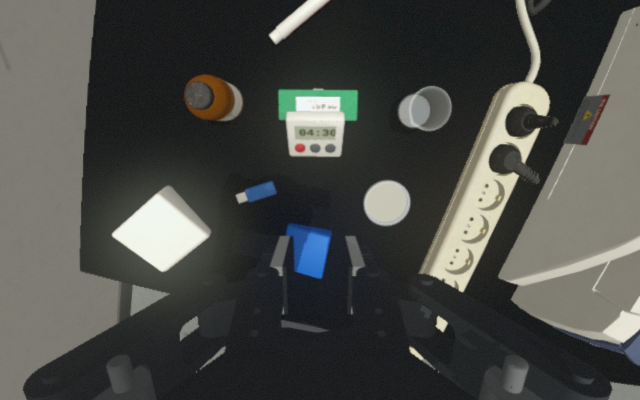

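The wrist view shows the green box at (318,105), aligned with the image rows, and the timer leaning on it at (315,133). The fingertips are visible at (282,240) and (353,240). I'll measure everything from here.

Run:
```python
from h import *
s=np.load('w0.npy',allow_pickle=True).item();T=s["T"]; im=s["pixels"]; hsv=cv2.cvtColor(im,cv2.COLOR_BGR2HSV)
P=cloud(s,T)
print('table',np.nanmedian(P[170:180,320:350],axis=(0,1)))
g=cv2.inRange(hsv,(50,90,40),(85,255,255)); g[:, :250]=0; g[:,400:]=0; g[150:]=0
ys,xs=np.where(g>0); uv=np.c_[xs,ys]; 
Gp=onplane(s,uv,0.032,T)
Gc=P[g>0]; print('box z',np.nanpercentile(Gc[:,2],[5,50,95]))
sel=Gc[:,2]>0.026
for nm,X in (('plane',Gp[sel]),('cloud',Gc[sel])):
    r=cv2.minAreaRect((X[:,:2]*1000).astype(np.float32)); print(nm,r)
# timer
w=(hsv[...,1]<80)&(hsv[...,2]>110); m=np.zeros(w.shape,bool); m[108:160,280:350]=1
W=P[w&m]; W=W[~np.isnan(W[:,0])]
a=np.radians(14.4); C=np.array([.6145,.0775]); n=np.array([np.cos(a),np.sin(a)]); l=np.array([-n[1],n[0]])
print('timer n/l/z pct'); 
q=np.c_[(W[:,:2]-C)@n,(W[:,:2]-C)@l,W[:,2]]*1000
print(np.percentile(q,[1,5,50,95,99],axis=0).round(1))
for col in (300,315,330):
    print(col,[tuple(np.r_[(P[v,col,:2]-C)@n,(P[v,col,:2]-C)@l,P[v,col,2]].__mul__(1000).round(0)) for v in range(84,164,5)])
# tips in tool coords
Ti=np.linalg.inv(T); Q=P@Ti[:3,:3].T+Ti[:3,3]
for v,u in [(238,282),(242,282),(250,282),(238,353),(242,353),(250,353),(260,278),(260,357)]: print(v,u,Q[v,u].round(4))
b=Q[225:300,240:400].reshape(-1,3); b=b[(~np.isnan(b[:,0]))&(b[:,2]<0.06)]; print(np.percentile(b,[1,50,99],axis=0).round(4),b[:,2].max())
top=b[b[:,2]>0.01]; print(len(top)); 
if len(top): print(np.percentile(top,[2,50,98],axis=0).round(4)); print(np.unique(np.sign(top[:,1]),return_counts=1)); print('neg y',np.percentile(top[top[:,1]<0,1],[2,98]),'pos',np.percentile(top[top[:,1]>0,1],[2,98]))
```

```text
table [ 0.53817     0.0330956  -0.00074568]
box z [-7.67740497e-05  3.14357733e-02  3.27695050e-02]
plane ((615.8641357421875, 76.67008209228516), (34.077430725097656, 89.93286895751953), 14.319158554077148)
cloud ((616.148681640625, 76.70954895019531), (34.39938735961914, 90.60594940185547), 14.456748008728027)
timer n/l/z pct
[[-60.6 -31.9  -1.3]
 [-56.1 -27.1  18.9]
 [-26.9   1.5  43.4]
 [ -4.8  30.8  55.1]
 [ -2.5  36.1  56. ]]
300 [(np.float64(28.0), np.float64(20.0), np.float64(-1.0)), (np.float64(18.0), np.float64(19.0), np.float64(30.0)), (np.float64(13.0), np.float64(19.0), np.float64(32.0)), (np.float64(7.0), np.float64(19.0), np.float64(33.0)), (np.float64(2.0), np.float64(19.0), np.float64(33.0)), (np.float64(-4.0), np.float64(19.0), np.float64(33.0)), (np.float64(-10.0), np.float64(18.0), np.float64(51.0)), (np.float64(-15.0), np.float64(18.0), np.float64(56.0)), (np.float64(-20.0), np.float64(18.0), np.float64(54.0)), (np.float64(-26.0), np.float64(18.0), np.float64(50.0)), (np.float64(-31.0), np.float64(18.0), np.float64(44.0)), (np.float64(-37.0), np.float64(19.0), np
[... 1912 characters left out ...]
loat64(-16.0), np.float64(30.0)), (np.float64(-56.0), np.float64(-17.0), np.float64(21.0)), (np.float64(-65.0), np.float64(-18.0), np.float64(-1.0))]
238 282 [ 0.0116 -0.0169  0.0143]
242 282 [ 0.0112 -0.0165  0.0101]
250 282 [ 0.0113 -0.0153  0.0006]
238 353 [0.0114 0.0183 0.0146]
242 353 [0.0117 0.0176 0.0089]
250 353 [0.0108 0.0168 0.0016]
260 278 [ 0.0112 -0.0159 -0.0093]
260 357 [ 0.0117  0.017  -0.0103]
[[-0.0083 -0.026  -0.047 ]
 [ 0.0115  0.0126 -0.0183]
 [ 0.0177  0.0298  0.0183]] 0.023329053917641313
422
[[-0.0095 -0.0236  0.0102]
 [ 0.0075 -0.0118  0.0141]
 [ 0.0117  0.0246  0.0219]]
(array([-1.,  1.]), array([218, 204]))
neg y [-0.02418402 -0.01175296] pos [0.01262547 0.02516902]
```

```bash
cat >> h.py <<'E'
a=np.radians(14.4); C=np.array([.616,.0767]); n=np.array([np.cos(a),np.sin(a)]); l=np.array([-n[1],n[0]])
def at(nn,ll,z): return [*(C+nn*n+ll*l),z]
def look(name):
    ims=[]
    for c,(x0,x1,y0,y1) in dict(scene=(270,430,150,290),side=(285,445,135,275)).items():
        s=env.snapshot(c); np.save(name+c+'.npy',s,allow_pickle=True)
        ims.append(cv2.resize(s["pixels"][y0:y1,x0:x1],(400,350),interpolation=cv2.INTER_CUBIC))
    save(name,np.hstack(ims))
E
python3 - <<'E'
from h import *
env.move_pose(at(.017,.003,.13),[np.pi,0,a])
env.move_straight(at(.017,.003,.0575),0.06)
print(env.read_eef_pos(),env.read_force()); f0=np.array(env.read_force())
env.move_straight(at(-.004,.003,.0575),0.03)
print(env.read_force()-f0)
look('p1'); print(env.read_t())
E
```

```text
[0.63193285 0.08385443 0.05795833] [-0.59628781 -0.35737234  0.25397464]
[ 0.1159803  -0.06708293  0.02302852]
6.0833
```

View pics/p1.png

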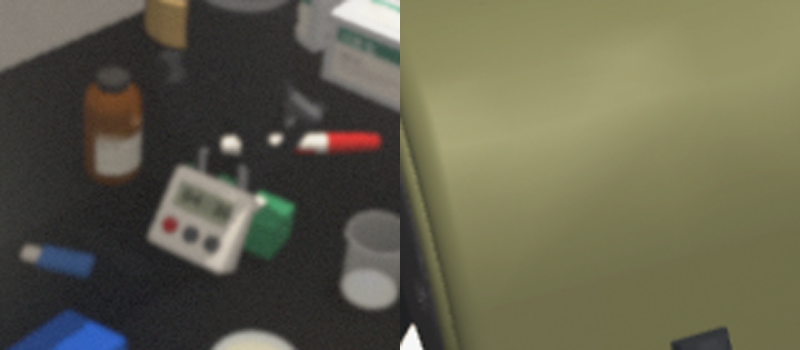

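The scene view (left half) shows the fingers behind the timer's top at about (222,165). The timer is still leaning. The side camera is blocked by the arm. I'll push on in steps.

Run:
```python
from h import *
for x in (-.012,-.017,-.021):
    env.move_straight(at(x,.003,.0575),0.02); print(x,env.read_force())
look('p2'); print(env.read_t())
```

```text
-0.012 [-0.1319616  -0.53777549  0.2907544 ]
-0.017 [ 0.11928829 -0.24998644 -0.33094138]
-0.021 [-0.30638117 -0.24731085  0.43921471]
7.4833
```

View pics/p2.png

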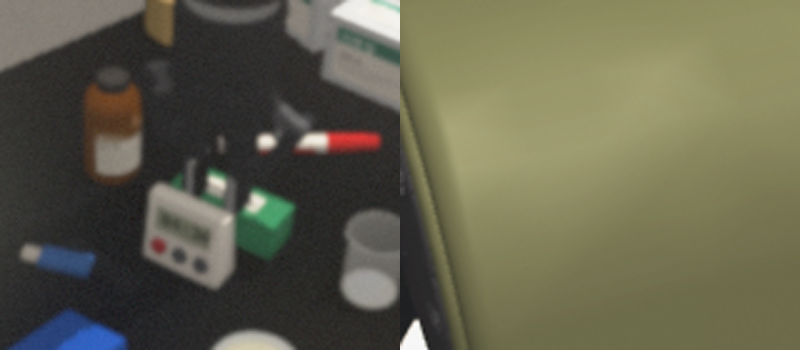

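The timer is nearly upright in the scene view, with the fingers behind it. I'll go a little further, then back off and look.

Run:
```python
from h import *
for x in (-.025,-.029):
    env.move_straight(at(x,.003,.0575),0.02); print(x,env.read_force())
env.wait(0.3)
look('p3'); print(env.read_t())
```

```text
-0.025 [-0.50858856 -0.34836154 -0.32156709]
-0.029 [ 0.3856542  -0.0960863  -0.44863156]
8.5833
```

View pics/p3.png

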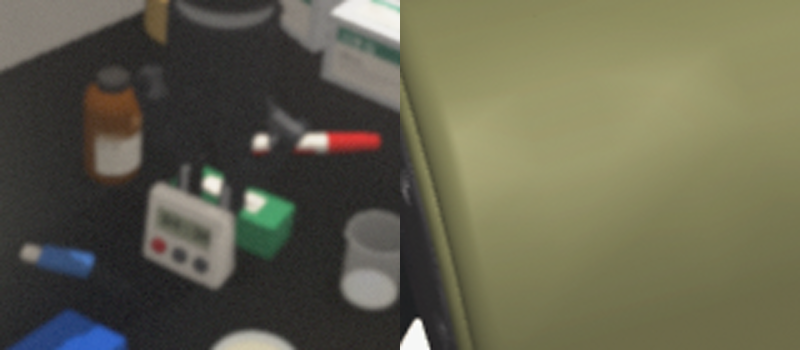

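The timer hasn't moved since p2, so it was already standing. I'll back the fingers off, rise, and look with the wrist camera.

```bash
python3 - <<'E'
from h import *
env.move_straight(at(-.010,.003,.0575),0.04)
env.move_straight(at(-.010,.003,.14),0.1)
env.move_pose(at(-.105,.003,.22),[np.pi,0,a]); env.wait(0.2)
T=toolT(); s=env.snapshot("wrist"); s["T"]=T; np.save('w1.npy',s,allow_pickle=True); save('w1',s["pixels"]); print(env.read_t())
E
cat >> h.py <<'E'
def measure(f):
    s=np.load(f,allow_pickle=True).item();T=s["T"];P=cloud(s,T);hsv=cv2.cvtColor(s["pixels"],cv2.COLOR_BGR2HSV)
    B=np.dstack([(P[...,:2]-C)@n,(P[...,:2]-C)@l,P[...,2]])
    near=(abs(B[...,0])<.14)&(abs(B[...,1])<.07)
    g=near&(cv2.inRange(hsv,(50,90,40),(85,255,255))>0)&(B[...,2]>.027)
    print('box',cv2.minAreaRect((P[g][:,:2]*1000).astype(np.float32)))
    w=near&(B[...,0]<-.014)&(B[...,0]>-.1)&(abs(B[...,1])<.045)&(B[...,2]>.006)&(hsv[...,1]<90)
    print('timer n,l,z',np.percentile(B[w]*1000,[1,5,50,95,99],axis=0).round(1))
    t=w&(B[...,2]>.052); print('top',t.sum())
    X=(B[t]*1000); print(np.percentile(X,[2,50,98],axis=0).round(1),cv2.minAreaRect(X[:,:2].astype(np.float32)))
    i=np.where(w); c=int(np.median(i[1]))
    for col in (c-18,c,c+18): print([tuple((B[v,col]*1000).round(0).astype(int)) for v in range(i[0].min()-6,i[0].max()+8,3) if not np.isnan(B[v,col,0])])
E
python3 -c "
from h import *
measure('w1.npy')"
```

```text
11.0
box ((615.77490234375, 76.80836486816406), (34.178077697753906, 90.8726577758789), 14.138797760009766)
timer n,l,z [[-99.6 -44.4  38.3]
 [-97.8 -42.5 202.1]
 [-92.4  -1.9 278.1]
 [-83.6  36.8 297. ]
 [-45.7  44.  299. ]]
top 30631
[[-99.3 -43.9  58.9]
 [-92.5  -2.  278.5]
 [-53.9  42.8 298.5]] ((-72.8194808959961, -0.000705718994140625), (89.99842071533203, 54.357940673828125), 89.99821472167969)Traceback (most recent call last):
  File "<string>", line 3, in <module>
    measure('w1.npy')
    ~~~~~~~^^^^^^^^^^
  File "h.py", line 43, in measure
    for col in (c-18,c,c+18): print([tuple((B[v,col]*1000).round(0).astype(int)) for v in range(i[0].min()-6,i[0].max()+8,3) if not np.isnan(B[v,col,0])])
                                                                                                                                             ~^^^^^^^^^
IndexError: index 401 is out of bounds for axis 0 with size 400
```

View pics/w1.png

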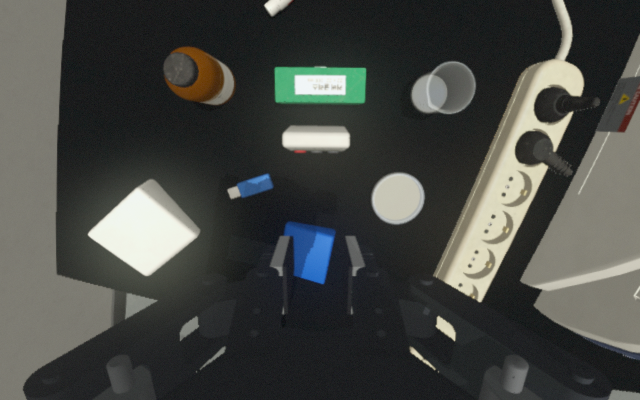

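The timer now stands upright at (316,139), seen from above, with a clear gap to the box at (320,85). The box and the bystanders are undisturbed.

```bash
sed -i 's/&(B\[...,2\]>.006)/\&(B[...,2]>.006)\&(B[...,2]<.07)/' h.py; python3 -c "
from h import *
measure('w1.npy')"
```

```text
box ((615.77490234375, 76.80836486816406), (34.178077697753906, 90.8726577758789), 14.138797760009766)
timer n,l,z [[-67.5 -26.4  11.1]
 [-64.4 -23.6  18.5]
 [-52.    2.7  57.7]
 [-42.3  31.2  59.9]
 [-41.3  34.   60.6]]
top 1010
[[-59.7 -25.6  53.8]
 [-52.1   3.6  58.6]
 [-45.7  33.9  60.5]] ((-52.83289337158203, 4.216463088989258), (62.037513732910156, 14.36179256439209), 89.97513580322266)
[(np.int64(-13), np.int64(21), np.int64(31)), (np.int64(-16), np.int64(21), np.int64(31)), (np.int64(-16), np.int64(23), np.int64(-2)), (np.int64(-20), np.int64(23), np.int64(0)), (np.int64(-23), np.int64(23), np.int64(-1)), (np.int64(-26), np.int64(23), np.int64(-1)), (np.int64(-29), np.int64(23), np.int64(-1)), (np.int64(-33), np.int64(23), np.int64(-1)), (np.int64(-36), np.int64(23), np.int64(-2)), (np.int64(-39), np.int64(23), np.int64(-2)), (np.int64(-42), np.int64(22), np.int64(24)), (np.int64(-45), np.int64(20), np.int64(48)), (np.int64(-47), np.int64(20), np.int64(58)), (np.int64(-50), np.int64(20), np.int64(58)), (np.int64(-53), np.int64(20), np.int64(60)), (np.int64(-56), np.int64(20),
[... 1419 characters left out ...]
.int64(-1)), (np.int64(-29), np.int64(-18), np.int64(-1)), (np.int64(-33), np.int64(-18), np.int64(0)), (np.int64(-36), np.int64(-18), np.int64(0)), (np.int64(-39), np.int64(-18), np.int64(-1)), (np.int64(-42), np.int64(-16), np.int64(22)), (np.int64(-45), np.int64(-15), np.int64(46)), (np.int64(-47), np.int64(-14), np.int64(58)), (np.int64(-50), np.int64(-14), np.int64(60)), (np.int64(-53), np.int64(-14), np.int64(59)), (np.int64(-56), np.int64(-14), np.int64(59)), (np.int64(-59), np.int64(-14), np.int64(60)), (np.int64(-62), np.int64(-15), np.int64(52)), (np.int64(-67), np.int64(-17), np.int64(23)), (np.int64(-73), np.int64(-18), np.int64(-1)), (np.int64(-77), np.int64(-18), np.int64(-1))]
```

Run:
```python
from h import *
s=np.load('w1.npy',allow_pickle=True).item();P=cloud(s,s["T"])
B=np.dstack([(P[...,:2]-C)@n,(P[...,:2]-C)@l,P[...,2]])
ob=(B[...,2]>.005)&(B[...,2]<.1)&(B[...,0]>-.125)&(B[...,0]<-.073)&(abs(B[...,1])<.1)
for sg in (1,-1):
    q=B[ob&(sg*B[...,1]>0)]; 
    if len(q): print(sg,np.percentile(q*1000,[0,2,98,100],axis=0).round())
env.move_straight(at(-.094,.004,.10),0.12)
env.move_straight(at(-.094,.004,.029),0.08)
env.wait(.1)
rf=lambda: np.mean([(env.wait(.02),env.read_force())[1] for _ in range(6)],axis=0)
f0=rf(); print(env.read_eef_pos(),env.read_t())
env.move_straight(at(-.075,.004,.029),0.03); print('-75',(rf()-f0).round(2))
look('p4');print(env.read_t())
```

```text
1 [[-121.   55.    5.]
 [-119.   56.    5.]
 [ -95.   98.    9.]
 [ -94.  100.   10.]]
-1 [[-125. -100.    5.]
 [-125.  -99.    8.]
 [ -92.  -61.   13.]
 [ -91.  -60.   14.]]
[0.52412725 0.05720231 0.02938875] 13.3917
-75 [ 0.13  0.49 -0.13]
14.375
```

View pics/p4.png

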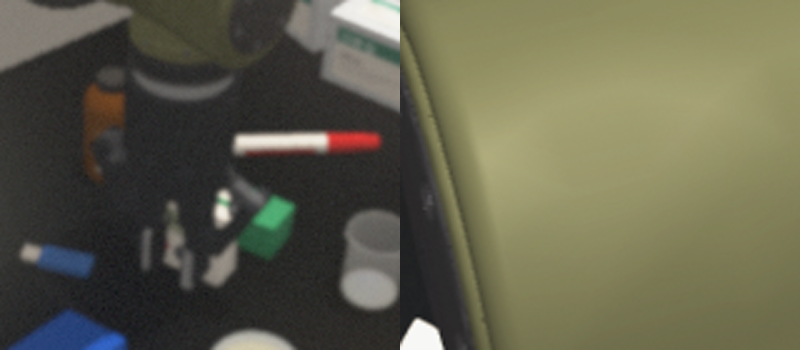

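The scene view shows the fingers in front of the timer at (148,250) and (188,270), with the timer still standing. I'll slide it back in small steps.

Run:
```python
from h import *
rf=lambda: np.mean([(env.wait(.02),env.read_force())[1] for _ in range(5)],axis=0)
f0=rf()
for x in (-.070,-.065,-.061,-.0595,-.058,-.057,-.056,-.055,-.054):
    env.move_straight(at(x,.004,.029),0.02); d=rf()-f0; fn=d[:2]@n; print(x,fn.round(2),d.round(2))
    if abs(fn)>1.6: break
print(env.read_t())
# retreat and look
env.move_straight(at(-.094,.004,.029),0.06)
env.move_straight(at(-.094,.004,.11),0.12)
env.move_pose(at(-.105,.003,.22),[np.pi,0,a]); env.wait(0.2)
T=toolT(); s=env.snapshot("wrist"); s["T"]=T; np.save('w2.npy',s,allow_pickle=True); save('w2',s["pixels"]); print(env.read_t())
measure('w2.npy')
```

```text
-0.07 -0.24 [-0.27  0.06  0.07]
-0.065 -0.16 [-0.19  0.11  0.19]
-0.061 -0.05 [-0.14  0.31  0.43]
-0.0595 -0.22 [-0.29  0.25  0.23]
-0.058 0.05 [-0.1   0.59  0.05]
-0.057 -0.16 [-0.24  0.28  0.43]
-0.056 -0.2 [-0.26  0.2   0.22]
-0.055 -1.26 [-1.42  0.46  0.85]
-0.054 -6.56 [-6.63 -0.56  4.09]
17.8583
20.2667
box ((615.8857421875, 76.76280212402344), (34.273311614990234, 90.98070526123047), 14.683797836303711)
timer n,l,z [[-46.3 -26.2   8.9]
 [-44.1 -23.7  16.4]
 [-31.8   2.8  57.9]
 [-20.9  31.5  60.1]
 [-18.3  34.3  60.7]]
top 1146
[[-37.2 -25.8  55.1]
 [-30.    3.7  58.8]
 [-22.7  34.2  60.6]] ((-30.313453674316406, 4.212522506713867), (15.528903007507324, 62.59833526611328), 0.0067044938914477825)
[(np.int64(-13), np.int64(21), np.int64(31)), (np.int64(-15), np.int64(21), np.int64(31)), (np.int64(-16), np.int64(23), np.int64(-1)), (np.int64(-23), np.int64(20), np.int64(56)), (np.int64(-26), np.int64(19), np.int64(59)), (np.int64(-28), np.int64(19), np.int64(59)), (np.int64(-31), np.int64(19), np.int64(60)), (np.int64(-34), np.int64(19), np.int64(59)), (np.int64(-36), np.int64(20
[... 799 characters left out ...]
np.int64(-1)), (np.int64(-52), np.int64(3), np.int64(0))]
[(np.int64(-13), np.int64(-15), np.int64(32)), (np.int64(-15), np.int64(-15), np.int64(30)), (np.int64(-16), np.int64(-17), np.int64(3)), (np.int64(-23), np.int64(-14), np.int64(56)), (np.int64(-26), np.int64(-14), np.int64(59)), (np.int64(-28), np.int64(-14), np.int64(61)), (np.int64(-31), np.int64(-14), np.int64(60)), (np.int64(-34), np.int64(-14), np.int64(59)), (np.int64(-36), np.int64(-14), np.int64(58)), (np.int64(-39), np.int64(-15), np.int64(44)), (np.int64(-42), np.int64(-15), np.int64(35)), (np.int64(-45), np.int64(-16), np.int64(23)), (np.int64(-49), np.int64(-18), np.int64(0)), (np.int64(-52), np.int64(-18), np.int64(-1))]
```

View pics/w2.png

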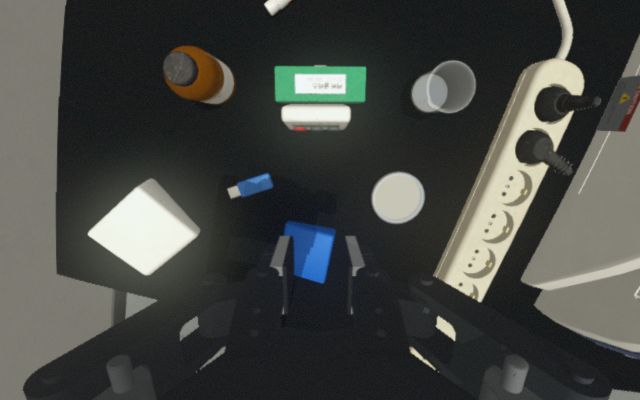

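The timer at (316,117) stands upright against the box at (320,85). It is parallel to the box and about 4 mm off its middle. The arm touches nothing, so I'm handing in.

```bash
python3 -c "
from h import *
env.job_done(); print(env.read_t())"
```

```text
the job is handed in; nothing more can be done
the job is handed in; nothing more can be done
```

The timer is standing upright on its foot, flush against the slide box, and I handed the job in with the arm clear. `job_done` gives no verdict, so this rests on my own checks.

**What I did:** I put the slightly open fingertips behind the timer's overhanging top edge, just above the box. I pushed it forward gently until it stood up by itself. Then I slid it back about 22 mm from low on its front, stopping when it met the box. The last 1 mm step gave about 6.6 N, well under the 15 N limit but above the roughly 5 N at which the box starts to slide. I then backed off.

**Last checks (wrist camera):**
- **Timer:** Its top is at its full standing height of 60 mm. It is parallel to the box and about 4 mm off the box's middle. The origin is about 32 mm from the box's centre, against a target of 28–38 mm.
- **Slide box:** It had not visibly moved; its measured centre changed by less than 0.5 mm.
- **Bystanders:** The bottle, beaker, dish, USB stick and the visible tip of the marker look the same as in the wrist picture before the slide. I compared them by eye only.
- **Time:** About 20 s of the 42 s allowed.

**Checks that failed or fell short:** The arm blocked the side camera during both pushes, so I relied on the scene and wrist views and the force reading. No check failed or disagreed.

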